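# Pin the pull-test slide to its load-cell yoke

## Robot

A 6-joint arm with a two-finger parallel gripper is mounted at the origin on a cart in front of the work surface, level with it; the furniture and walls round the work are solid. World frame = base frame: x ahead of the robot, y to its left, z up, the work surface at z = 0. Lengths are in m, angles in rad, forces in N, time in s.
With the tool pointing down it reaches from about 0.25 to 0.725 m from the base axis. Payload 4 kg.
Tool frame: the origin (TCP) lies between the finger pads; the fingertips stand 11 mm ahead of it and the grasp point (between the pads) lies 8 mm behind it (bot.tip_extent is the distance from the TCP to the fingertips, in m); z points along the fingers, y is the line along which they close (so a half turn about z gives the same grasp; the last joint's range is limited). The gripper opens to 85 mm and grips with 20 to 120 N. Pads are 22 mm wide; open, the fingers measure 114 mm over their backs; the gripper's body (76 mm by 85 mm) begins 54 mm behind the grasp point. The pads swing forward as they close: fully open they stand 13 mm farther back than shut.
Start: joints at [-1.204, 0.241, 0.005, 1.335, 0, 1.571], TCP at [0.179, -0.467, 0.242] pointing down, gripper open.
Joint ranges: [-2.72, 2.72], [-1.05, 1.87], [-1.09, 1.28], [-1.99, 2.15], [-1.42, 1.44], [-3.14, 3.14]. Speed limits (rad/s): [2.79, 2.79, 3.14, 3.14, 3.14, 3.14].

## Interface

Orientations are given as a unit quaternion [x, y, z, w].
In Python, from workcell import bot gives the robot as it stands. The module is installed in compiled form; this text tells all that it offers.
- The arm moves only by the tool drive_tool, never from a script. Its argument "rows" is a list of rows, each an object of numbers: "dx", "dy", "dz": the shift along the tool's x, y, z in units of 50 mm (1.0 is 50 mm); "wx", "wy", "wz": the turn, a rotation vector about the tool's x, y, z in units of 5 degrees (1.0 is 5 degrees); "hand": the finger opening in mm, from 0 to 85.4. A call has 1 to 20 rows; each row is the pose to reach, as a shift and turn from the pose commanded when the call began, along the tool's axes at that moment; what a row does not reach only later rows make up. A row lasts 1/10 s, in which the tool goes at most 50 mm and 8.59 degrees, less where a joint would pass 70% of its speed; a pose out of reach is approached as far as the arm can. A call with a gripper value outside its range is refused whole. The fingers move at their own pace and stop on an object; the grip force is fixed at half the most. Time passes only in rows, so rows that repeat a pose let the fingers close. It gives the time, the measured TCP pose, the force, the opening and the grip force at its end, in the units of the state.
- bot.get_obs(): the state, without advancing time (a new reading comes with each control period).
- bot.camera(name): name is "scene" or "side" or "wrist"; returns the picture (480x640x3 uint8, red, green, blue); there is no depth.
- bot.get_calibration(name): a dict with "vfov" (degrees; the focal length in pixels is half the picture's height over the tangent of half this angle, whatever the lens; pixels are square), "cx", "cy" (the principal point, pixels), "origin" and "rotation" of the camera in the world; the wrist camera has in their place "mount" (4x4, takes a point from camera to tool coordinates, whose origin is the TCP and whose axes are the flange's). Camera axes: x right, y up, looking along -z (the intrinsics and any distortion apply to the point x, -y, -z); pixel columns grow to the right and rows downward; lengths in m; the calibration is good to about 2 mm. The wrist camera is an equidistant fisheye: a pixel r from the principal point sees the ray r / f radians off the axis. A picture is of the moment at which its call begins: read the wrist's pose just before it. get_calibration takes no time and is no camera call.
- bot.job_done(): hands the job in; it is judged then, once.
Trained networks look in the newest picture that a camera, given by its name, has taken for a name from the list of things; names that differ only in an ending like _2 or _b are one class to them, and where a whole thing is asked for, a point or a joint stands for the part that bears it (a point fixed in the world has none). Each returns a list of dicts, best first, with "score" (0 to 1); they miss things now and then, are a little off and sometimes report something else, mostly with a low value. They report only what shows in the picture. A call takes as long as a camera call.
- bot.look_for(camera, thing): "extent" ([centre column, centre row, width, height] in pixels, round what is visible of it).
- bot.outline_of(camera, thing): "region" (480x640 bool, what is visible of it) and "extent" ([centre column, centre row, width, height] in pixels, round what is visible of it).
The state is a dict: "clock": time; "joint_pos": joint angles; "joint_vel": joint speeds; "tau": joint torques, N m; "eef_pos": TCP position; "tool_rot": TCP orientation; "ft_force": force on the tool from outside, world axes, zero at the start; "ft_torque": the same for the moment, N m; "grip_width": finger opening in m; "grasp_force": force on a finger pad.
Only numpy, scipy, OpenCV 4.12 (cv2) and the standard library are available. Lean on these libraries where they do the work, as an engineer would, in place of code of your own. Each camera call takes 0.05 s, during which the arm holds its last target. There are 200 camera calls.

## Task

Couple the hose-fitting pull tester: take the longer of the two clevis pins from the holder, stand it in the bore of the yoke's upper ear so that it rests on the eye bar, then draw the carriage slowly back by its knob, away from the yoke, until the pin drops into the eye, and press the pin home past the lower ear's spring plunger until its collar sits flat on the upper ear. The yoke hangs on a delicate load cell: feel your way, never put more than 40 N on it and never force the pin. Leave the short pin and the other parts lying about where they are.

Things in the scene. Friction and masses are not known exactly. Their poses are not given: they have to be found in the camera images.
- long_pin_grip (a point): The middle of the long clevis pin's ribbed grip (18 mm diameter, 36 mm tall, on the pin's axis): grasp it here from above. The grip's flat top is 18 mm above, the underside of the pin's collar 24 mm below, its tip 72 mm below this point. At the start it is 84 mm above the bench, 16 mm higher than the short pin's. z points from tip to grip.
- long_pin: The long clevis pin, plain steel, 90 mm over all, about 0.16 kg; origin at its tip, z up along it. Shank 15 mm diameter, 48 mm long, the last 4 mm tapering to 11 mm at the tip; above it a collar 26 mm diameter, 6 mm thick, then the grip. It stands loosely upright, tip down, in one of the holder's two holes, either one.
- short_pin_grip (a point): The middle of the grip of the short clevis pin, a bystander: same shape, but its shank is only 30 mm long, so it stands 16 mm lower in the holder and is too short for the yoke. The grip's top is 18 mm above this point.
- pin_holder: Fixed aluminium block 50 x 130 x 36 mm (its own x, y, z), origin at the centre of its underside, with two upright blind holes of 16.4 mm, 24 mm deep, 40 mm either side of its middle along its y. A pin stands in each.
- rig: The pull tester, fixed: grey base plate 110 x 410 x 12 mm, origin under it near its middle, y along the slide from carriage to yoke. On it a rail with the carriage, and at the +y end the yoke, a load cell behind it and an anchor upright 86 mm high. Pin, carriage and yoke lie on its middle line.
- yoke: Steel fork of two flat ears one above the other, 44 mm wide: the upper 14 mm thick (50 to 64 mm above the bench), a 16 mm throat, the lower 12 mm thick. An upright 16.2 mm bore through both, 22 mm behind the ears' front edge. The flat eye bar lies in the throat, 34 mm wide, 12 mm thick, its top 16 mm under the upper ear's top; its eye is a 16.8 mm hole. Origin 64 mm below yoke_bore.
- yoke_bore (a point): Centre of the bore in the top face of the yoke's upper ear, 64 mm above the bench; z up, y along the slide away from the carriage. Above this point the middle of the pin's grip is 56 mm when it stands in the upper ear on the eye bar, about 36 mm when it has dropped into the eye onto the lower ear's spring plunger (pressing past it takes 4 to 9 N), 24 mm when fully home.
- carriage_knob (a point): Middle of the round black hand knob (28 mm diameter, 32 mm tall; 83 mm above the bench, 27 mm above the carriage's top) on the carriage, a 62 x 70 mm aluminium block sliding on the rail along the tester's y; drawing it takes 3 to 5 N, it stays where left. The eye bar is screwed into it. With the pin dropped into the eye, the carriage is held and will not go on.
- carriage (a joint): Travel of the carriage in m, growing towards the yoke, from -0.015 to 0.028; at 0 the knob is 150 mm from the bore. It starts at 0.020 to 0.026, the eye then well past the bore and solid bar under it. The eye comes under the bore somewhere between +0.011 and -0.011, unknown: the bar is screwed in by a different length each time, and the ears hide the eye.
- wrench: Bystander: small combination wrench, 175 mm, lying in front of the tester.
- valve: Bystander: brass relief valve, 118 mm long, lying behind the tester on the carriage's side.
- coupler: Bystander: dark cam coupling, 105 mm long, lying behind the tester on the yoke's side.
- tee: Bystander: brass tee, 101 mm long and 55 mm high, behind the pin holder.

How it is judged:
By the outcome, as a careful person would: the job done as asked, in the order asked, and still so for the second after the job is handed in, with the robot touching nothing.
It also fails if it takes over 72 s, if anything falls off the work surface, if the arm or the gripper's body presses on something with over 40 N, if the wrist force passes 120 N, or if a joint passes its speed limit or range.

## Working session

There is one attempt and no reset: what is moved stays moved. The work goes in short steps, Python scripts to look and compute and a tool call to move; the robot and the scene stay as the last step left them, time stands still between calls to the robot, and variables do not carry over. Pictures are saved under pics/ and viewed, at most 10 in all, crops included, and the job is handed in when it is done.

Besides the shell and the picture viewer there is one more tool, called after "Emit:" in YAML: its name, and indented under it one key for each argument. drive_tool: Moves the arm, as the interface text tells. Its arguments: {"type":"object","properties":{"rows":{"type":"array","items":{"type":"object","properties":{"dx":{"type":"number"},"dy":{"type":"number"},"dz":{"type":"number"},"wx":{"type":"number"},"wy":{"type":"number"},"wz":{"type":"number"},"hand":{"type":"number"}}}}},"required":["rows"]}

```bash
mkdir -p pics
cat > h.py <<'E'
import numpy as np, cv2
from scipy.spatial.transform import Rotation as R
from workcell import bot
def cam(n):
    c=bot.get_calibration(n); f=240/np.tan(np.radians(c['vfov'])/2)
    return c,f
def ray(n,u,v,obs=None):
    c,f=cam(n); x=(u-c['cx'])/f; y=(v-c['cy'])/f
    if n=='wrist':
        r=np.hypot(x,y); d=np.array([np.sin(r)*x/r,-np.sin(r)*y/r,-np.cos(r)]) if r>0 else np.array([0,0,-1.])
        o=obs or bot.get_obs(); T=np.eye(4);T[:3,:3]=R.from_quat(o['tool_rot']).as_matrix();T[:3,3]=o['eef_pos']
        M=T@np.array(c['mount']); return M[:3,3],M[:3,:3]@d
    return np.array(c['origin']),np.array(c['rotation'])@np.array([x,-y,-1])
def at_z(n,u,v,z,obs=None):
    o,d=ray(n,u,v,obs); return o+d*(z-o[2])/d[2]
def proj(n,p,obs=None):
    c,f=cam(n)
    if n=='wrist':
        o=obs or bot.get_obs(); T=np.eye(4);T[:3,:3]=R.from_quat(o['tool_rot']).as_matrix();T[:3,3]=o['eef_pos']
        M=T@np.array(c['mount']); q=M[:3,:3].T@(np.array(p)-M[:3,3]); t=np.arctan2(np.hypot(q[0],q[1]),-q[2]); s=t/np.hypot(q[0],q[1])
        return c['cx']+f*s*q[0],c['cy']-f*s*q[1]
    q=np.array(c['rotation']).T@(np.array(p)-np.array(c['origin']))
    return c['cx']-f*q[0]/q[2],c['cy']+f*q[1]/q[2]
E
python3 - <<'E'
from h import *
np.set_printoptions(precision=3,suppress=True)
for n in('scene','side','wrist'):
    im=bot.camera(n); cv2.imwrite(f'pics/{n}0.png',im[:,:,::-1])
    c=bot.get_calibration(n); print(n,c)
    if n=='wrist':continue
    for t in('long_pin_grip','long_pin','short_pin_grip','pin_holder','yoke','carriage_knob','rig'):
        print(t,[(round(d['score'],2),np.round(d['extent'],1)) for d in bot.look_for(n,t)][:3])
print(bot.get_obs())
E
```

```text
scene {'vfov': 43.30051748711382, 'cx': 317.23199631969567, 'cy': 233.1127455333879, 'origin': array([ 0.075, -0.997,  0.762]), 'rotation': array([ 0.465, -0.108, -0.217,  0.851])}
long_pin_grip [(0.71, array([331. , 302.4,  12.4,  33.7]))]
long_pin [(0.68, array([329.4, 302.9,  17.8,  33.4])), (0.44, array([344.9, 339.2,  66.8,  57.2]))]
short_pin_grip [(0.72, array([364.1, 326.9,  14.6,  26.1])), (0.72, array([217.3, 235.9,  20. ,  46. ]))]
pin_holder [(0.59, array([344.9, 340.2,  70.5,  56.9]))]
yoke [(0.83, array([247.1, 199.3,  31.2,  32.5]))]
carriage_knob [(0.65, array([262.6, 228.4,  40.3,  44.5])), (0.59, array([247.6, 198.4,  29.4,  38.6])), (0.27, array([257.4, 222.8,  81.9, 125.9]))]
rig [(0.6, array([259. , 221.3,  86.3, 124.7])), (0.36, array([309.5, 234.1,  19.7,  27.7]))]
side {'vfov': 54.60719415650166, 'cx': 325.8026285423129, 'cy': 241.44973407241963, 'origin': array([ 0.385, -0.81 ,  0.619]), 'rotation': array([ 0.45 , -0.041, -0.088,  0.888])}
long_pin_grip []
long_pin [(0.86, array([320.1, 309.4,  15.7,  34.9]))]
short_pin_grip [(0.66, array([341.8, 346.5,  15.9
[... 343 characters left out ...]
4690485, 'cx': 321.95610466691204, 'cy': 243.39957531506133, 'mount': array([[ 0.001,  0.956,  0.292,  0.075],
       [ 1.   , -0.001, -0.001, -0.002],
       [-0.   ,  0.292, -0.956, -0.132],
       [ 0.   ,  0.   ,  0.   ,  1.   ]])}
{'clock': 0.85, 'joint_pos': array([-1.204,  0.241,  0.005,  1.335, -0.   ,  1.571]), 'joint_vel': array([ 0.   ,  0.001, -0.   , -0.001,  0.   ,  0.001]), 'tau': array([ -0.   , -37.218,  25.269,   0.001,   0.   ,   0.   ]), 'eef_pos': array([ 0.179, -0.467,  0.242]), 'tool_rot': array([0.983, 0.182, 0.   , 0.   ]), 'ft_force': array([-0.539,  0.537, -0.179]), 'ft_torque': array([ 0.038, -0.039,  0.037]), 'grasp_force': 0.0, 'grip_width': 0.08549618026209736}
```

```bash
sed -i "s/np.array(c\['rotation'\])/R.from_quat(c['rotation']).as_matrix()/" h.py
python3 - <<'E'
from h import *
np.set_printoptions(precision=3,suppress=True)
P=lambda n,u,v,z:print(n,(u,v),at_z(n,u,v,z)[:2])
print('long');P('scene',331,302,.078);P('side',320,309,.070)
print('short');P('scene',364,327,.06);P('side',341.8,346,.06)
print('knob');P('scene',262,228,.075);P('side',295.4,216,.075)
print('yoke');P('scene',247,199,.05);P('side',295,185.7,.05)
a=cv2.imread('pics/scene0.png')[120:400,180:420];b=cv2.imread('pics/side0.png')[120:400,220:400]
cv2.imwrite('pics/v1.png',np.hstack([cv2.resize(a,None,fx=1.9,fy=1.9,interpolation=cv2.INTER_CUBIC),cv2.resize(b,None,fx=1.9,fy=1.9,interpolation=cv2.INTER_CUBIC)]));
E
```

```text
long
scene (331, 302) [ 0.476 -0.27 ]
side (320, 309) [ 0.479 -0.26 ]
short
scene (364, 327) [ 0.504 -0.337]
side (341.8, 346) [ 0.499 -0.336]
knob
scene (262, 228) [0.47  0.019]
side (295.4, 216) [0.478 0.022]
yoke
scene (247, 199) [0.505 0.192]
side (295, 185.7) [0.5   0.196]
```

View pics/v1.png

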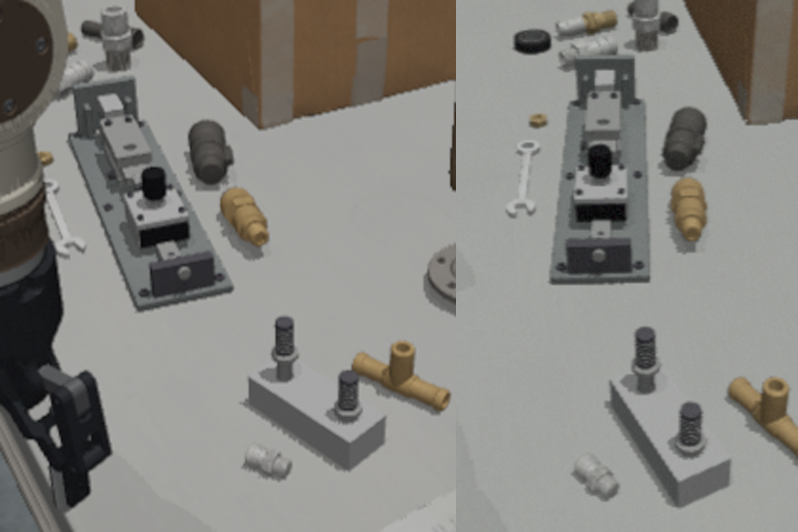

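```bash
cat >> h.py <<'E'
def to(p,yaw=None):
    o=bot.get_obs(); q=R.from_quat(o['tool_rot']); d=q.inv().apply(np.array(p)-o['eef_pos'])/.05
    r=''
    if yaw is not None:
        x=q.apply([1,0,0]); c=np.degrees(np.arctan2(x[1],x[0])); 
        g=R.from_matrix(np.array([[np.cos(np.radians(yaw)),np.sin(np.radians(yaw)),0],[np.sin(np.radians(yaw)),-np.cos(np.radians(yaw)),0],[0,0,-1]]).astype(float))
        r=np.round(np.degrees((q.inv()*g).as_rotvec())/5,3)
    print('move',np.round(d,3),r,'now',np.round(o['eef_pos'],4),'F',np.round(o['ft_force'],1),'grip',round(o['grip_width'],4),round(o['clock'],1))
def tri(*obs):
    A=np.zeros((3,3));b=np.zeros(3)
    for n,u,v in obs:
        o,d=ray(n,u,v); d=d/np.linalg.norm(d);M=np.eye(3)-np.outer(d,d);A+=M;b+=M@o
    return np.linalg.solve(A,b)
E
python3 - <<'E'
from h import *
np.set_printoptions(precision=4,suppress=True)
print('long',tri(('scene',330,298),('side',319.5,302.6)),at_z('scene',330,298,.084),at_z('side',319.5,302.6,.084))
print('knob',tri(('scene',260.5,216),('side',295.3,204)),at_z('scene',260.5,216,.083),at_z('side',295.3,204,.083))
print('bore',tri(('scene',248.4,198.4),('side',296.8,184.2)),at_z('scene',248.4,198.4,.064),at_z('side',296.8,184.2,.064))
to([.478,-.265,.2],21)
E
```

```text
long [ 0.4786 -0.2606  0.0822] [ 0.4767 -0.266   0.084 ] [ 0.4784 -0.2591  0.084 ]
knob [0.4825 0.0546 0.0832] [0.482  0.0531 0.083 ] [0.4828 0.057  0.083 ]
bore [0.502  0.174  0.0636] [0.5005 0.1694 0.064 ] [0.5026 0.1775 0.064 ]
move [ 7.023 -1.624  0.846] [0.001 0.    0.003] now [ 0.1793 -0.4668  0.2423] F [-0.5  0.5 -0.2] grip 0.0855 0.8
```

Emit:
drive_tool:
  rows:
    - {"dx": 1, "dy": -0.2, "dz": 0.1, "hand": 50}
    - {"dx": 2, "dy": -0.5, "dz": 0.2, "hand": 50}
    - {"dx": 3, "dy": -0.7, "dz": 0.35, "hand": 50}
    - {"dx": 4, "dy": -0.9, "dz": 0.5, "hand": 50}
    - {"dx": 5, "dy": -1.15, "dz": 0.6, "hand": 50}
    - {"dx": 6, "dy": -1.4, "dz": 0.7, "hand": 50}
    - {"dx": 7, "dy": -1.62, "dz": 0.84, "hand": 50}
    - {"dx": 7, "dy": -1.62, "dz": 0.84, "hand": 50}
    - {"dx": 7, "dy": -1.62, "dz": 0.84, "hand": 50}
    - {"dx": 7, "dy": -1.62, "dz": 0.84, "hand": 50}
    - {"dx": 7, "dy": -1.62, "dz": 0.84, "hand": 50}

```text
invalid input at $.rows[0]: expected keys dx, dy, dz, wx, wy, wz, hand
```

Run:
```python
from h import *
np.set_printoptions(precision=4,suppress=True)
o=bot.get_obs();im=bot.camera('wrist'); cv2.imwrite('pics/w1.png',im[:,:,::-1])
for t in('long_pin_grip','short_pin_grip','pin_holder','long_pin'):
    for d in bot.look_for('wrist',t)[:2]: print(t,d['score'],np.round(d['extent'],1),at_z('wrist',*d['extent'][:2],.084,o))
print('exp',proj('wrist',[.478,-.2625,.102],o)); to([.478,-.265,.08],21)
```

```text
exp (np.float64(227.47784304116277), np.float64(-155.282817404389))
move [ 7.023 -1.624  3.246] [-0.    -0.     0.003] now [ 0.1793 -0.4667  0.2423] F [ 0.5 -0.7 -0.1] grip 0.0853 1.1
```

View pics/w1.png

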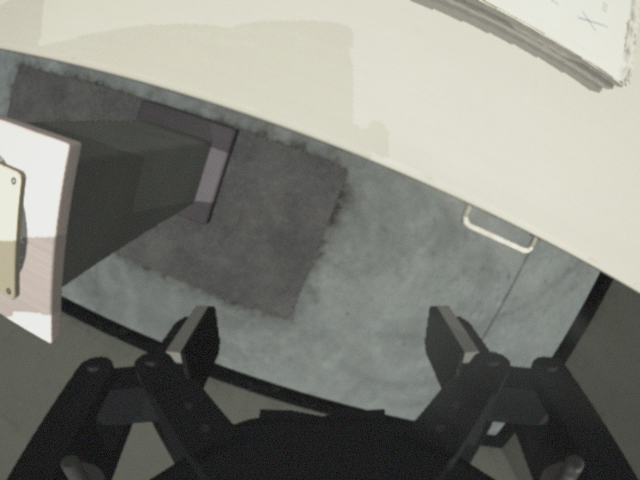

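The view is still from the start pose, showing the bench edge and the open fingers at about (200,340) and (450,340). The rows were refused because each needs every key.

Emit:
drive_tool:
  rows:
    - {"dx": 1, "dy": -0.2, "dz": 0.1, "wx": 0, "wy": 0, "wz": 0, "hand": 50}
    - {"dx": 2, "dy": -0.5, "dz": 0.2, "wx": 0, "wy": 0, "wz": 0, "hand": 50}
    - {"dx": 3, "dy": -0.7, "dz": 0.35, "wx": 0, "wy": 0, "wz": 0, "hand": 50}
    - {"dx": 4, "dy": -0.9, "dz": 0.5, "wx": 0, "wy": 0, "wz": 0, "hand": 50}
    - {"dx": 5, "dy": -1.15, "dz": 0.6, "wx": 0, "wy": 0, "wz": 0, "hand": 50}
    - {"dx": 6, "dy": -1.4, "dz": 0.7, "wx": 0, "wy": 0, "wz": 0, "hand": 50}
    - {"dx": 7, "dy": -1.62, "dz": 0.84, "wx": 0, "wy": 0, "wz": 0, "hand": 50}
    - {"dx": 7, "dy": -1.62, "dz": 0.84, "wx": 0, "wy": 0, "wz": 0, "hand": 50}
    - {"dx": 7, "dy": -1.62, "dz": 0.84, "wx": 0, "wy": 0, "wz": 0, "hand": 50}
    - {"dx": 7, "dy": -1.62, "dz": 0.84, "wx": 0, "wy": 0, "wz": 0, "hand": 50}

```text
clock: 2.1
eef_pos: [0.4762, -0.266, 0.2002]
tool_rot: [0.983, 0.182, -0.001, 0.0]
ft_force: [-0.4, 0.2, -0.3]
grip_width: 0.0497
grasp_force: 0.0
```

Run:
```python
from h import *
np.set_printoptions(precision=4,suppress=True)
o=bot.get_obs();im=bot.camera('wrist'); cv2.imwrite('pics/w2.png',im[:,:,::-1])
for t in('long_pin_grip','short_pin_grip','pin_holder','long_pin'):
    for d in bot.look_for('wrist',t)[:2]: print(t,d['score'],np.round(d['extent'],1),at_z('wrist',*d['extent'][:2],.084,o))
print('exp',proj('wrist',[.478,-.2625,.102],o)); to([.478,-.265,.08],21)
```

```text
long_pin_grip 0.86 [315.4 230.9  34.1  45.6] [ 0.4813 -0.2575  0.084 ]
short_pin_grip 0.63 [415.9 234.4  37.1  38.1] [ 0.5046 -0.3247  0.084 ]
short_pin_grip 0.35 [314.4 230.6  35.6  44.4] [ 0.4813 -0.2567  0.084 ]
pin_holder 0.9 [365.  220.7 161.7  74.2] [ 0.5004 -0.2868  0.084 ]
pin_holder 0.42 [14.3  8.9 28.3 17.5] [0.5774 0.0611 0.084 ]
long_pin 0.72 [316.5 233.2  34.   46. ] [ 0.4801 -0.2588  0.084 ]
long_pin 0.21 [83.5 24.8 83.6 48.7] [ 0.5721 -0.0323  0.084 ]
exp (np.float64(320.37121828951837), np.float64(245.45480241124355))
move [ 0.049 -0.02   2.415] [ 0.006 -0.003 -0.025] now [ 0.476  -0.2668  0.2008] F [-0.8 -0.6 -0.2] grip 0.0501 2.4
```

View pics/w2.png

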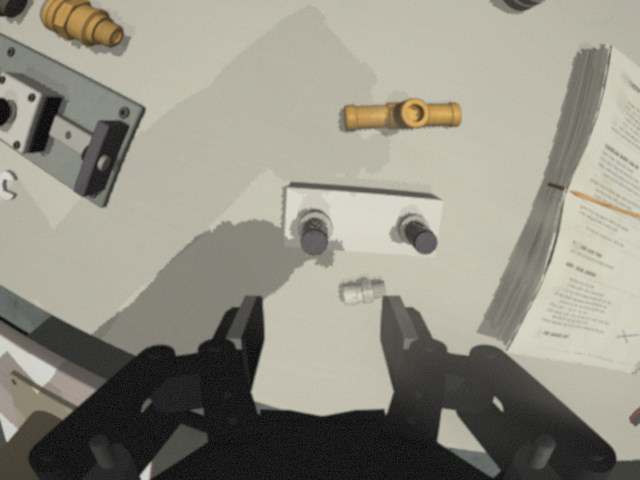

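The long pin is on the left: its grip top is near (314,242) and its collar near (314,220). The short pin is at (420,238).

Run:
```python
from h import *
p=at_z('wrist',314.5,242,.102);print(p, at_z('wrist',425,242,.086))
to([p[0],p[1],.1],21); to([p[0],p[1],.080],21)
```

```text
[ 0.4786444  -0.25894138  0.102     ] [ 0.50207265 -0.33371428  0.086     ]
move [ 0.105 -0.128  2.015] [ 0.006 -0.003 -0.025] now [ 0.476  -0.2668  0.2008] F [-0.8 -0.6 -0.2] grip 0.0501 2.4
move [ 0.105 -0.129  2.415] [ 0.006 -0.003 -0.025] now [ 0.476  -0.2668  0.2008] F [-0.8 -0.6 -0.2] grip 0.0501 2.4
```

Emit:
drive_tool:
  rows:
    - {"dx": 0.09, "dy": -0.115, "dz": 0.6, "wx": 0, "wy": 0, "wz": 0, "hand": 50}
    - {"dx": 0.09, "dy": -0.115, "dz": 1.2, "wx": 0, "wy": 0, "wz": 0, "hand": 50}
    - {"dx": 0.09, "dy": -0.115, "dz": 1.7, "wx": 0, "wy": 0, "wz": 0, "hand": 50}
    - {"dx": 0.09, "dy": -0.115, "dz": 2.1, "wx": 0, "wy": 0, "wz": 0, "hand": 50}
    - {"dx": 0.09, "dy": -0.115, "dz": 2.3, "wx": 0, "wy": 0, "wz": 0, "hand": 50}
    - {"dx": 0.09, "dy": -0.115, "dz": 2.38, "wx": 0, "wy": 0, "wz": 0, "hand": 50}
    - {"dx": 0.09, "dy": -0.115, "dz": 2.38, "wx": 0, "wy": 0, "wz": 0, "hand": 30}
    - {"dx": 0.09, "dy": -0.115, "dz": 2.38, "wx": 0, "wy": 0, "wz": 0, "hand": 24}

```text
clock: 3.15
eef_pos: [0.4798, -0.2592, 0.0825]
tool_rot: [0.983, 0.182, 0.001, 0.001]
ft_force: [1.5, -0.2, -1.1]
grip_width: 0.0244
grasp_force: 0.0
```

Run:
```python
from h import *
o=bot.get_obs();im=bot.camera('wrist'); cv2.imwrite('pics/w3.png',im[160:470,150:490,::-1]); print(proj('wrist',[.4786,-.2595,.102],o)); print(o['eef_pos'],o['ft_force'],o['grip_width'])
```

```text
(np.float64(326.0875684831681), np.float64(354.1542309279451))
[ 0.47981377 -0.25923086  0.08246576] [ 1.52300966 -0.22669359 -1.08743329] 0.02440474559031374
```

View pics/w3.png

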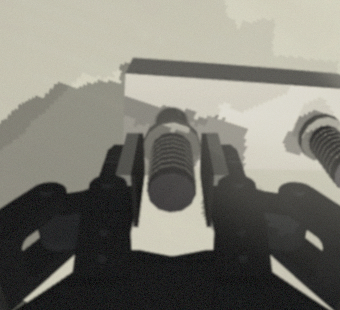

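The pin's grip top is at about (322,348), centred between the pads. I'll close on it and lift.

Emit:
drive_tool:
  rows:
    - {"dx": 0, "dy": 0, "dz": 0, "wx": 0, "wy": 0, "wz": 0, "hand": 10}
    - {"dx": 0, "dy": 0, "dz": 0, "wx": 0, "wy": 0, "wz": 0, "hand": 10}
    - {"dx": 0, "dy": 0, "dz": 0, "wx": 0, "wy": 0, "wz": 0, "hand": 10}
    - {"dx": 0, "dy": 0, "dz": 0, "wx": 0, "wy": 0, "wz": 0, "hand": 10}

```text
clock: 3.6
eef_pos: [0.48, -0.259, 0.0827]
tool_rot: [0.983, 0.182, 0.001, 0.001]
ft_force: [-0.8, 0.1, 6.1]
grip_width: 0.016
grasp_force: 58.5
```

Run:
```python
from h import *
o=bot.get_obs();p=at_z('wrist',322,348,.102);d=R.from_quat(o['tool_rot']).inv().apply(p-o['eef_pos']);print(p,d); print(o['eef_pos'],o['ft_force'],o['grip_width'],o['grasp_force'])
```

```text
[ 0.48062152 -0.25696015  0.102     ] [ 0.00134365 -0.00162481 -0.01932274]
[ 0.47999459 -0.25898116  0.08267809] [-0.75155824  0.11658721  6.14819076] 0.016002165717927404 58.48537266254425
```

Emit:
drive_tool:
  rows:
    - {"dx": 0, "dy": 0, "dz": -0.3, "wx": 0, "wy": 0, "wz": 0, "hand": 10}
    - {"dx": 0, "dy": 0, "dz": -1.0, "wx": 0, "wy": 0, "wz": 0, "hand": 10}
    - {"dx": 0, "dy": 0, "dz": -1.8, "wx": 0, "wy": 0, "wz": 0, "hand": 10}
    - {"dx": 0.2, "dy": -0.4, "dz": -2.4, "wx": 0, "wy": 0, "wz": -1, "hand": 10}
    - {"dx": 0.5, "dy": -1.2, "dz": -2.4, "wx": 0, "wy": 0, "wz": -2.4, "hand": 10}
    - {"dx": 0.9, "dy": -2.0, "dz": -2.4, "wx": 0, "wy": 0, "wz": -3.8, "hand": 10}
    - {"dx": 1.2, "dy": -2.8, "dz": -2.4, "wx": 0, "wy": 0, "wz": -5.2, "hand": 10}
    - {"dx": 1.6, "dy": -3.6, "dz": -2.4, "wx": 0, "wy": 0, "wz": -6.6, "hand": 10}
    - {"dx": 2.0, "dy": -4.4, "dz": -2.4, "wx": 0, "wy": 0, "wz": -8, "hand": 10}
    - {"dx": 2.3, "dy": -5.2, "dz": -2.4, "wx": 0, "wy": 0, "wz": -9.4, "hand": 10}
    - {"dx": 2.7, "dy": -6.0, "dz": -2.4, "wx": 0, "wy": 0, "wz": -10.8, "hand": 10}
    - {"dx": 3.0, "dy": -6.8, "dz": -2.4, "wx": 0, "wy": 0, "wz": -11.9, "hand": 10}
    - {"dx": 3.3, "dy": -7.5, "dz": -2.4, "wx": 0, "wy": 0, "wz": -11.9, "hand": 10}
    - {"dx": 3.5, "dy": -7.93, "dz": -2.4, "wx": 0, "wy": 0, "wz": -11.9, "hand": 10}
    - {"dx": 3.5, "dy": -7.93, "dz": -2.4, "wx": 0, "wy": 0, "wz": -11.9, "hand": 10}
    - {"dx": 3.5, "dy": -7.93, "dz": -2.4, "wx": 0, "wy": 0, "wz": -11.9, "hand": 10}
    - {"dx": 3.5, "dy": -7.93, "dz": -2.4, "wx": 0, "wy": 0, "wz": -11.9, "hand": 10}

```text
clock: 5.3
eef_pos: [0.5, 0.1734, 0.201]
tool_rot: [0.763, 0.646, -0.001, -0.0]
ft_force: [-0.0, -0.6, -1.2]
grip_width: 0.0163
grasp_force: 59.5
```

Run:
```python
from h import *
np.set_printoptions(precision=4,suppress=True)
o=bot.get_obs();im=bot.camera('wrist'); cv2.imwrite('pics/w4.png',im[:,:,::-1])
for t in('yoke','carriage_knob','long_pin'):
    for d in bot.look_for('wrist',t)[:2]: print(t,d['score'],np.round(d['extent'],1))
print('bore exp',proj('wrist',[.502,.174,.064],o),'tip exp',proj('wrist',R.from_quat(o['tool_rot']).apply([0,0,.064-.003])+o['eef_pos'],o));to([.502,.174,.2],80.7); print(o['joint_pos'])
```

```text
yoke 0.82 [325.3 180.8  71.4 143.3]
carriage_knob 0.89 [324.  304.1  48.4 193. ]
carriage_knob 0.27 [430.  322.7  40.7  59.4]
long_pin 0.91 [321.8 314.2  47.6 115.5]
bore exp (np.float64(325.31471815625576), np.float64(234.27395471994572)) tip exp (np.float64(322.89881599563415), np.float64(272.77076907233885))
move [0.02  0.03  0.027] [ 0.     0.001 -0.056] now [0.5004 0.1733 0.2014] F [ 0.6 -0.1 -2. ] grip 0.0161 5.5
[ 0.334   0.3199  0.0037  1.2557 -0.0004  2.0712]
```

View pics/w4.png

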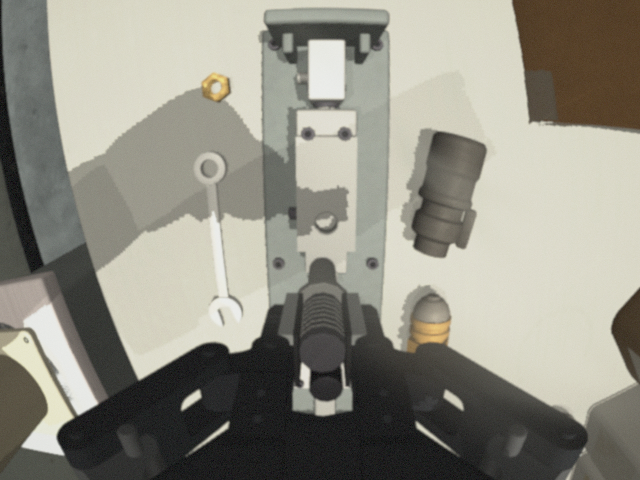

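The bore sits near (325,221) and the pin tip near (321,265), with the yoke well aligned. I'll zoom in for exact pixels.

Run:
```python
from h import *
np.set_printoptions(precision=4,suppress=True)
im=cv2.imread('pics/w4.png')[200:300,270:380]; cv2.imwrite('pics/w4c.png',cv2.resize(im,None,fx=6,fy=6,interpolation=cv2.INTER_CUBIC))
o=bot.get_obs()
for u,v in((325,221),(325.5,222)): print(at_z('wrist',u,v,.064,o))
# slide axis from yoke edges
for u,v in((295,170),(357,170),(297,250),(356,250)): print(at_z('wrist',u,v,.064,o))
```

```text
[0.5039 0.184  0.064 ]
[0.5042 0.1832 0.064 ]
[0.4888 0.2253 0.064 ]
[0.5331 0.2179 0.064 ]
[0.4791 0.1651 0.064 ]
[0.5236 0.1577 0.064 ]
```

View pics/w4c.png

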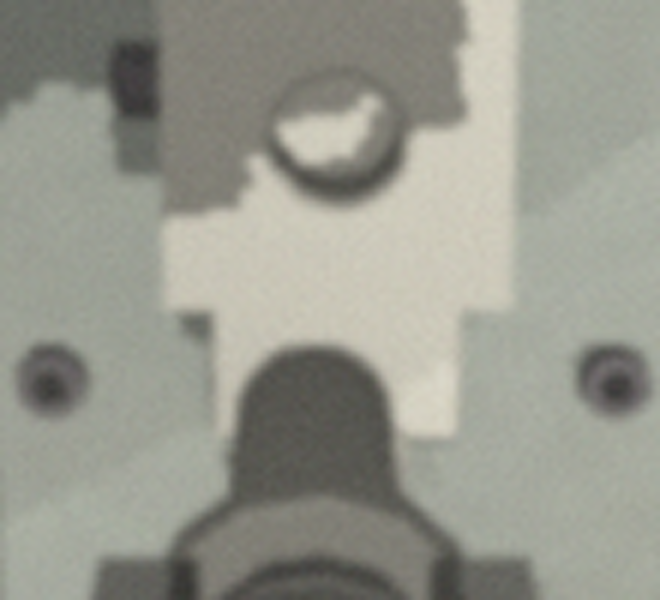

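Zoomed in, the bore centre is at (326.3,222.8), the yoke front edge at row 251.7, and the front of the pin tip at (322.5,257.5).

Run:
```python
from h import *
np.set_printoptions(precision=4,suppress=True)
o=bot.get_obs(); q=R.from_quat(o['tool_rot'])
b=at_z('wrist',326.3,222.8,.064,o);print('bore',b,'edge',at_z('wrist',326.2,251.7,.064,o))
w=lambda p:proj('wrist',q.apply(p)+o['eef_pos'],o)
for e in(-.003,0,.003):
    print(e,'tip',w([e+.0055,0,.0707]),'sh',w([e+.0075,0,.0667]),'grip top front/back',w([e+.009,0,-.0193]),w([e-.009,0,-.0193]))
l=at_z('wrist',296.5,180,.064,o);r=at_z('wrist',296.7,250,.064,o);print('ang',np.degrees(np.arctan2(*(l-r)[[1,0]])))
l=at_z('wrist',356.5,180,.064,o);r=at_z('wrist',355.8,250,.064,o);print('ang',np.degrees(np.arctan2(*(l-r)[[1,0]])))
im=cv2.cvtColor(cv2.imread('pics/w4.png'),6)
for y in(265,270,275):print(im[y,300:346])
for y in(180,200,240):print(np.argsort(-abs(np.diff(im[y,285:370].astype(int))))[:4]+285)
print(im[320:380,322])
to([b[0],b[1],.2],80.7)
```

```text
bore [0.5047 0.1825 0.064 ] edge [0.5009 0.1601 0.064 ]
-0.003 tip (np.float64(322.8692501405113), np.float64(262.6226168254086)) sh (np.float64(322.89010986756597), np.float64(261.7196977462341)) grip top front/back (np.float64(323.4171804190859), np.float64(340.07691381077086)) (np.float64(323.2863142693264), np.float64(379.84688682866476))
0 tip (np.float64(322.8777681983695), np.float64(257.7400168466638)) sh (np.float64(322.89888144559757), np.float64(256.72968327033703)) grip top front/back (np.float64(323.4394672071711), np.float64(332.86069512558026)) (np.float64(323.307679069539), np.float64(373.6293732159646))
0.003 tip (np.float64(322.88625458133504), np.float64(252.81226827251808)) sh (np.float64(322.9076174500119), np.float64(251.69291828116002)) grip top front/back (np.float64(323.46182301386887), np.float64(325.47345051956086)) (np.float64(323.32924724082335), np.float64(367.25051296601333))
ang 79.67349465688388
ang 81.19754751334071
[159 157 158 156 145 151 175 186 184 164 130  96  82  79  84  82  85  84
  84  84  86  86  85  83  85  87  86  86  86  86  83  78  86 102 141 178
 197 202 206 211 210 210 209 211 209 203]
[160 160 160 160 158 158 176 184 171 130  95  82  85  84  90  89  87  89
  87  87  88  92  87  87  84  85  84  83  86  84  86  84  86  86  99 141
 186 202 205 209 208 207 208 211 206 198]
[169 168 166 169 169 165 158 139 118  97  87  88  86  87  89  87  87  88
  90  90  90  86  88  91  89  85  91  89  87  86  87  89  85  82  92 121
 150 164 161 157 158 156 164 166 165 166]
[295 296 355 294]
[346 345 347 355]
[295 296 355 297]
[83 65 65 78 88 80 76 66 54 61 59 57 63 69 76 79 76 71 75 73 72 73 76 73
 74 72 70 75 72 71 68 72 68 70 73 71 70 69 67 73 69 72 75 71 71 74 69 72
 64 69 65 61 43 36 23 22 30 42 51 51]
move [0.196 0.054 0.027] [ 0.     0.001 -0.056] now [0.5004 0.1733 0.2014] F [ 0.6 -0.1 -2. ] grip 0.0161 5.5
```

Emit:
drive_tool:
  rows:
    - {"dx": 0.19, "dy": 0.05, "dz": 0.4, "wx": 0, "wy": 0, "wz": 0, "hand": 10}
    - {"dx": 0.19, "dy": 0.05, "dz": 0.8, "wx": 0, "wy": 0, "wz": 0, "hand": 10}
    - {"dx": 0.19, "dy": 0.05, "dz": 1.1, "wx": 0, "wy": 0, "wz": 0, "hand": 10}
    - {"dx": 0.19, "dy": 0.05, "dz": 1.15, "wx": 0, "wy": 0, "wz": 0, "hand": 10}
    - {"dx": 0.19, "dy": 0.05, "dz": 1.15, "wx": 0, "wy": 0, "wz": 0, "hand": 10}
    - {"dx": 0.19, "dy": 0.05, "dz": 1.15, "wx": 0, "wy": 0, "wz": 0, "hand": 10}

```text
clock: 6.1
eef_pos: [0.505, 0.1831, 0.1448]
tool_rot: [0.763, 0.646, 0.001, 0.0]
ft_force: [0.6, -1.1, -1.8]
grip_width: 0.0164
grasp_force: 59.5
```

Run:
```python
from h import *
np.set_printoptions(precision=4,suppress=True)
o=bot.get_obs();im=bot.camera('wrist'); cv2.imwrite('pics/w5.png',im[:,:,::-1])
s=bot.camera('side');sc=bot.camera('scene')
to([.5047,.1825,.143],80.7)
print('bore exp',proj('wrist',[.5047,.1825,.064],o)); q=R.from_quat(o['tool_rot'])
print('tip exp',proj('wrist',q.apply([0,0,.0707])+o['eef_pos'],o))
f=lambda a:cv2.resize(a[:,:,::-1],None,fx=4,fy=4,interpolation=cv2.INTER_CUBIC)
cv2.imwrite('pics/v5.png',np.hstack([f(im[200:340,270:380]),f(s[120:260,255:335])]))
```

```text
move [-0.017 -0.004  0.037] [ 0.021 -0.011 -0.04 ] now [0.505  0.1833 0.1449] F [ 0.4 -0.2 -1.6] grip 0.0163 6.2
bore exp (np.float64(322.2641743003747), np.float64(261.9930489325592))
tip exp (np.float64(322.8571909419982), np.float64(266.6594124954396))
```

View pics/v5.png

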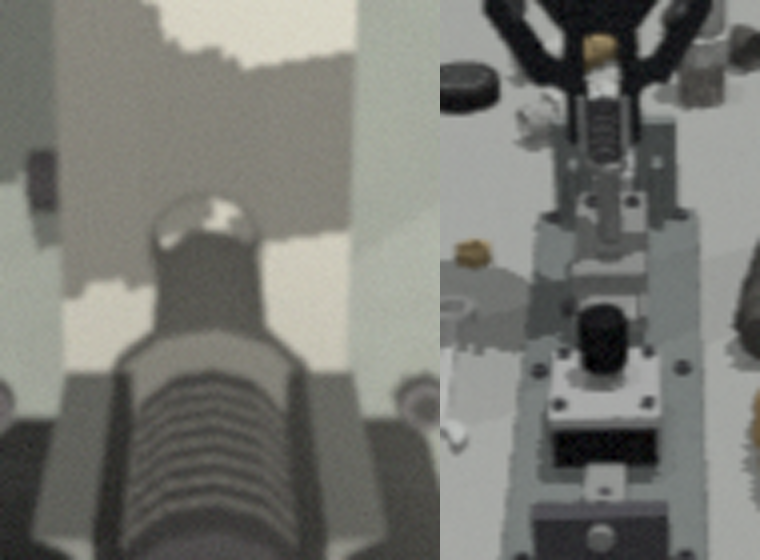

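The bore is centred near (321.5,260), and the tip, about 10 mm above it, is in line to within roughly 1 mm. I'll lower gently.

Emit:
drive_tool:
  rows:
    - {"dx": 0.01, "dy": 0, "dz": 0.05, "wx": 0, "wy": 0, "wz": 0, "hand": 10}
    - {"dx": 0.01, "dy": 0, "dz": 0.1, "wx": 0, "wy": 0, "wz": 0, "hand": 10}
    - {"dx": 0.01, "dy": 0, "dz": 0.15, "wx": 0, "wy": 0, "wz": 0, "hand": 10}
    - {"dx": 0.01, "dy": 0, "dz": 0.2, "wx": 0, "wy": 0, "wz": 0, "hand": 10}
    - {"dx": 0.01, "dy": 0, "dz": 0.23, "wx": 0, "wy": 0, "wz": 0, "hand": 10}
    - {"dx": 0.01, "dy": 0, "dz": 0.25, "wx": 0, "wy": 0, "wz": 0, "hand": 10}

```text
clock: 6.85
eef_pos: [0.5043, 0.1836, 0.131]
tool_rot: [0.763, 0.646, -0.0, 0.0]
ft_force: [0.1, -0.1, -0.6]
grip_width: 0.0166
grasp_force: 59.5
```

Emit:
drive_tool:
  rows:
    - {"dx": 0, "dy": 0, "dz": 0.03, "wx": 0, "wy": 0, "wz": 0, "hand": 10}
    - {"dx": 0, "dy": 0, "dz": 0.06, "wx": 0, "wy": 0, "wz": 0, "hand": 10}
    - {"dx": 0, "dy": 0, "dz": 0.08, "wx": 0, "wy": 0, "wz": 0, "hand": 10}
    - {"dx": 0, "dy": 0, "dz": 0.1, "wx": 0, "wy": 0, "wz": 0, "hand": 10}
    - {"dx": 0, "dy": 0, "dz": 0.1, "wx": 0, "wy": 0, "wz": 0, "hand": 10}

```text
clock: 7.35
eef_pos: [0.5044, 0.1835, 0.1262]
tool_rot: [0.763, 0.646, -0.0, 0.0]
ft_force: [0.7, -1.8, -1.6]
grip_width: 0.0165
grasp_force: 59.6
```

Tip at about z 0.0555, inside the bore, with no contact force. I'll continue down to the eye bar.

Emit:
drive_tool:
  rows:
    - {"dx": 0, "dy": 0, "dz": 0.03, "wx": 0, "wy": 0, "wz": 0, "hand": 10}
    - {"dx": 0, "dy": 0, "dz": 0.06, "wx": 0, "wy": 0, "wz": 0, "hand": 10}
    - {"dx": 0, "dy": 0, "dz": 0.08, "wx": 0, "wy": 0, "wz": 0, "hand": 10}
    - {"dx": 0, "dy": 0, "dz": 0.1, "wx": 0, "wy": 0, "wz": 0, "hand": 10}
    - {"dx": 0, "dy": 0, "dz": 0.1, "wx": 0, "wy": 0, "wz": 0, "hand": 10}

```text
clock: 7.85
eef_pos: [0.5044, 0.1836, 0.1211]
tool_rot: [0.763, 0.646, -0.0, 0.0]
ft_force: [0.2, -3.1, -1.6]
grip_width: 0.0163
grasp_force: 59.6
```

Emit:
drive_tool:
  rows:
    - {"dx": -0.01, "dy": 0, "dz": 0.01, "wx": 0, "wy": 0, "wz": 0, "hand": 10}
    - {"dx": -0.01, "dy": 0, "dz": 0.03, "wx": 0, "wy": 0, "wz": 0, "hand": 10}
    - {"dx": -0.01, "dy": 0, "dz": 0.04, "wx": 0, "wy": 0, "wz": 0, "hand": 10}
    - {"dx": -0.01, "dy": 0, "dz": 0.05, "wx": 0, "wy": 0, "wz": 0, "hand": 10}
    - {"dx": -0.01, "dy": 0, "dz": 0.05, "wx": 0, "wy": 0, "wz": 0, "hand": 10}

```text
clock: 8.35
eef_pos: [0.5043, 0.1833, 0.1187]
tool_rot: [0.763, 0.646, 0.0, -0.0]
ft_force: [-0.0, -0.4, -1.7]
grip_width: 0.0161
grasp_force: 59.6
```

Emit:
drive_tool:
  rows:
    - {"dx": 0, "dy": 0, "dz": 0.01, "wx": 0, "wy": 0, "wz": 0, "hand": 10}
    - {"dx": 0, "dy": 0, "dz": 0.02, "wx": 0, "wy": 0, "wz": 0, "hand": 10}
    - {"dx": 0, "dy": 0, "dz": 0.03, "wx": 0, "wy": 0, "wz": 0, "hand": 10}
    - {"dx": 0, "dy": 0, "dz": 0.03, "wx": 0, "wy": 0, "wz": 0, "hand": 10}

```text
clock: 8.75
eef_pos: [0.5045, 0.1834, 0.1186]
tool_rot: [0.763, 0.646, 0.001, 0.0]
ft_force: [-2.7, -1.5, 6.2]
grip_width: 0.016
grasp_force: 60.6
```

Emit:
drive_tool:
  rows:
    - {"dx": 0, "dy": 0, "dz": 0, "wx": 0, "wy": 0, "wz": 0, "hand": 24}
    - {"dx": 0, "dy": 0, "dz": 0, "wx": 0, "wy": 0, "wz": 0, "hand": 40}
    - {"dx": 0, "dy": 0, "dz": 0, "wx": 0, "wy": 0, "wz": 0, "hand": 44}
    - {"dx": 0, "dy": 0, "dz": -0.1, "wx": 0, "wy": 0, "wz": 0, "hand": 46}
    - {"dx": 0, "dy": 0, "dz": -0.5, "wx": 0, "wy": 0, "wz": 0, "hand": 46}
    - {"dx": 0, "dy": 0, "dz": -1.1, "wx": 0, "wy": 0, "wz": 0, "hand": 46}
    - {"dx": -0.1, "dy": 0, "dz": -1.4, "wx": 0, "wy": 0, "wz": 0, "hand": 46}
    - {"dx": -0.8, "dy": 0, "dz": -1.4, "wx": 0, "wy": 0, "wz": 0, "hand": 46}
    - {"dx": -1.6, "dy": 0, "dz": -1.4, "wx": 0, "wy": 0, "wz": 0, "hand": 46}
    - {"dx": -2.3, "dy": 0, "dz": -1.4, "wx": 0, "wy": 0, "wz": 0, "hand": 46}
    - {"dx": -2.5, "dy": 0, "dz": -1.4, "wx": 0, "wy": 0, "wz": 0, "hand": 46}
    - {"dx": -2.5, "dy": 0, "dz": -1.4, "wx": 0, "wy": 0, "wz": 0, "hand": 46}
    - {"dx": -2.5, "dy": 0, "dz": -1.4, "wx": 0, "wy": 0, "wz": 0, "hand": 46}
    - {"dx": -2.5, "dy": 0, "dz": -1.4, "wx": 0, "wy": 0, "wz": 0, "hand": 46}

```text
clock: 10.15
eef_pos: [0.4841, 0.0611, 0.1873]
tool_rot: [0.763, 0.647, 0.0, -0.0]
ft_force: [0.3, 1.0, -0.4]
grip_width: 0.0465
grasp_force: 0.0
```

Run:
```python
from h import *
np.set_printoptions(precision=4,suppress=True)
o=bot.get_obs();im=bot.camera('wrist'); s=bot.camera('side'); cv2.imwrite('pics/s6.png',s[:,:,::-1])
for d in bot.look_for('wrist','carriage_knob')[:2]: print(d['score'],np.round(d['extent'],1))
print('knob top exp',proj('wrist',[.4835,.058,.099],o));to([.4835,.058,.077],80.7)
f=lambda a,k:cv2.resize(a[:,:,::-1],None,fx=k,fy=k,interpolation=cv2.INTER_CUBIC)
cv2.imwrite('pics/v6.png',np.hstack([f(im[140:440,180:460],1.6),f(s[120:240,245:345],4)]))
```

```text
0.79 [323.2 190.1  88.2 191.8]
0.71 [452.2  64.   73.1 128.1]
knob top exp (np.float64(322.61887334254226), np.float64(261.51054870630594))
move [-0.059  0.002  2.203] [-0.002 -0.001 -0.018] now [0.4839 0.0609 0.1872] F [-0.   0.2  0.2] grip 0.046 10.3
```

View pics/v6.png

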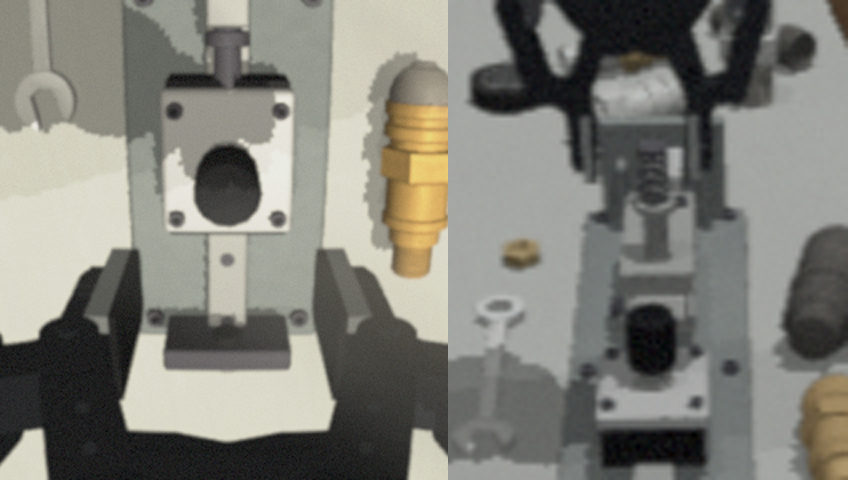

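The pin stands in the yoke with a slight lean, and the knob's top is near (323,261), as predicted. I'll go down and grip the knob.

Emit:
drive_tool:
  rows:
    - {"dx": -0.06, "dy": 0, "dz": 0.6, "wx": 0, "wy": 0, "wz": 0, "hand": 46}
    - {"dx": -0.06, "dy": 0, "dz": 1.2, "wx": 0, "wy": 0, "wz": 0, "hand": 46}
    - {"dx": -0.06, "dy": 0, "dz": 1.8, "wx": 0, "wy": 0, "wz": 0, "hand": 46}
    - {"dx": -0.06, "dy": 0, "dz": 2.15, "wx": 0, "wy": 0, "wz": 0, "hand": 46}
    - {"dx": -0.06, "dy": 0, "dz": 2.15, "wx": 0, "wy": 0, "wz": 0, "hand": 32}
    - {"dx": -0.06, "dy": 0, "dz": 2.15, "wx": 0, "wy": 0, "wz": 0, "hand": 28}
    - {"dx": -0.06, "dy": 0, "dz": 2.15, "wx": 0, "wy": 0, "wz": 0, "hand": 24}
    - {"dx": -0.06, "dy": 0, "dz": 2.15, "wx": 0, "wy": 0, "wz": 0, "hand": 22}
    - {"dx": -0.06, "dy": 0, "dz": 2.15, "wx": 0, "wy": 0, "wz": 0, "hand": 22}

```text
clock: 11.2
eef_pos: [0.4834, 0.0574, 0.0801]
tool_rot: [0.763, 0.646, 0.0, -0.0]
ft_force: [1.4, 1.5, -5.8]
grip_width: 0.0262
grasp_force: 59.8
```

Emit:
drive_tool:
  rows:
    - {"dx": -0.015, "dy": 0, "dz": 0, "wx": 0, "wy": 0, "wz": 0, "hand": 22}
    - {"dx": -0.03, "dy": 0, "dz": 0, "wx": 0, "wy": 0, "wz": 0, "hand": 22}
    - {"dx": -0.045, "dy": 0, "dz": 0, "wx": 0, "wy": 0, "wz": 0, "hand": 22}
    - {"dx": -0.06, "dy": 0, "dz": 0, "wx": 0, "wy": 0, "wz": 0, "hand": 22}
    - {"dx": -0.075, "dy": 0, "dz": 0, "wx": 0, "wy": 0, "wz": 0, "hand": 22}
    - {"dx": -0.09, "dy": 0, "dz": 0, "wx": 0, "wy": 0, "wz": 0, "hand": 22}
    - {"dx": -0.105, "dy": 0, "dz": 0, "wx": 0, "wy": 0, "wz": 0, "hand": 22}
    - {"dx": -0.12, "dy": 0, "dz": 0, "wx": 0, "wy": 0, "wz": 0, "hand": 22}
    - {"dx": -0.135, "dy": 0, "dz": 0, "wx": 0, "wy": 0, "wz": 0, "hand": 22}
    - {"dx": -0.15, "dy": 0, "dz": 0, "wx": 0, "wy": 0, "wz": 0, "hand": 22}
    - {"dx": -0.16, "dy": 0, "dz": 0, "wx": 0, "wy": 0, "wz": 0, "hand": 22}

```text
clock: 12.3
eef_pos: [0.4821, 0.0491, 0.0801]
tool_rot: [0.763, 0.646, 0.0, 0.0]
ft_force: [1.2, 6.0, -2.2]
grip_width: 0.0264
grasp_force: 60.1
```

```bash
cat > chk.py <<'E'
from h import *
o=bot.get_obs();s=bot.camera('side')
import sys
d=(R.from_quat(o['tool_rot']).inv().apply(o['ft_force']))
g=[np.round(x['extent'],1) for x in bot.look_for('side','long_pin')[:1]]
print('tool F',np.round(d,1),o['eef_pos'].round(4),g,round(o['clock'],1))
a=s[120:215,270:330]; cv2.imwrite('pics/'+sys.argv[1]+'.png',cv2.resize(a[:,:,::-1],None,fx=4,fy=4,interpolation=cv2.INTER_CUBIC))
r=cv2.imread('pics/s6.png')[:,:,::-1]
t=cv2.cvtColor(np.ascontiguousarray(r[155:172,289:302]),7); m=cv2.matchTemplate(cv2.cvtColor(np.ascontiguousarray(s[145:200,283:310]),7),t,5); _,v,_,l=cv2.minMaxLoc(m); print('grip shift',l[0]-6,l[1]-10,round(v,2))
E
python3 chk.py c1
```

```text
tool F [6.2 0.2 2.2] [0.4821 0.0491 0.0801] [array([296.9, 215.6,  30.7,  44.9])] 12.3
grip shift 8 20 0.55
```

Emit:
drive_tool:
  rows:
    - {"dx": -0.01, "dy": 0, "dz": 0, "wx": 0, "wy": 0, "wz": 0, "hand": 22}
    - {"dx": -0.02, "dy": 0, "dz": 0, "wx": 0, "wy": 0, "wz": 0, "hand": 22}
    - {"dx": -0.03, "dy": 0, "dz": 0, "wx": 0, "wy": 0, "wz": 0, "hand": 22}
    - {"dx": -0.04, "dy": 0, "dz": 0, "wx": 0, "wy": 0, "wz": 0, "hand": 22}
    - {"dx": -0.05, "dy": 0, "dz": 0, "wx": 0, "wy": 0, "wz": 0, "hand": 22}
    - {"dx": -0.06, "dy": 0, "dz": 0, "wx": 0, "wy": 0, "wz": 0, "hand": 22}

```text
clock: 13.0
eef_pos: [0.4815, 0.046, 0.08]
tool_rot: [0.763, 0.646, 0.0, 0.0]
ft_force: [-0.6, 3.5, 1.6]
grip_width: 0.0261
grasp_force: 60.4
```

Run:
```python
from h import *
s=bot.camera('scene');cv2.imwrite('pics/sc1.png',s[:,:,::-1])
for z in(.138,.102):print(proj('scene',[.5045,.1833,z]))
for t in('long_pin','long_pin_grip'):print(t,[(round(x['score'],2),np.round(x['extent'],1)) for x in bot.look_for('scene',t)[:3]])
a=s[130:260,200:320];cv2.imwrite('pics/v7.png',cv2.resize(a[:,:,::-1],None,fx=4,fy=4,interpolation=cv2.INTER_CUBIC))
```

```text
(np.float64(245.13203216099063), np.float64(167.22294316681635))
(np.float64(246.40641592282194), np.float64(181.15026777856448))
long_pin [(0.34, array([346.9, 338.4,  68.2,  61.4]))]
long_pin_grip [(0.4, array([260.9, 229.7,  37.7,  45.3]))]
```

View pics/v7.png

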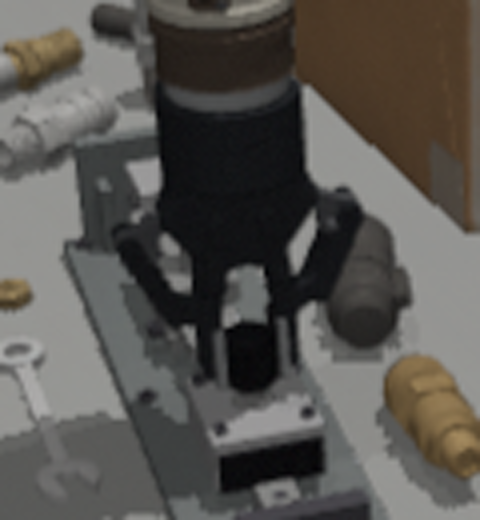

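The gripper hides the pin in both fixed views, so I'll go by force.

Emit:
drive_tool:
  rows:
    - {"dx": -0.01, "dy": 0, "dz": 0, "wx": 0, "wy": 0, "wz": 0, "hand": 22}
    - {"dx": -0.02, "dy": 0, "dz": 0, "wx": 0, "wy": 0, "wz": 0, "hand": 22}
    - {"dx": -0.03, "dy": 0, "dz": 0, "wx": 0, "wy": 0, "wz": 0, "hand": 22}
    - {"dx": -0.04, "dy": 0, "dz": 0, "wx": 0, "wy": 0, "wz": 0, "hand": 22}
    - {"dx": -0.05, "dy": 0, "dz": 0, "wx": 0, "wy": 0, "wz": 0, "hand": 22}

```text
clock: 13.65
eef_pos: [0.4811, 0.0436, 0.08]
tool_rot: [0.763, 0.646, 0.0, 0.0]
ft_force: [-2.0, 3.7, 4.9]
grip_width: 0.0264
grasp_force: 60.6
```

Emit:
drive_tool:
  rows:
    - {"dx": -0.01, "dy": 0, "dz": 0, "wx": 0, "wy": 0, "wz": 0, "hand": 22}
    - {"dx": -0.02, "dy": 0, "dz": 0, "wx": 0, "wy": 0, "wz": 0, "hand": 22}
    - {"dx": -0.03, "dy": 0, "dz": 0, "wx": 0, "wy": 0, "wz": 0, "hand": 22}
    - {"dx": -0.04, "dy": 0, "dz": 0, "wx": 0, "wy": 0, "wz": 0, "hand": 22}

```text
clock: 14.05
eef_pos: [0.4808, 0.0416, 0.08]
tool_rot: [0.763, 0.646, 0.0, 0.0]
ft_force: [-0.9, 3.0, 5.3]
grip_width: 0.0262
grasp_force: 60.6
```

Emit:
drive_tool:
  rows:
    - {"dx": -0.01, "dy": 0, "dz": 0, "wx": 0, "wy": 0, "wz": 0, "hand": 22}
    - {"dx": -0.02, "dy": 0, "dz": 0, "wx": 0, "wy": 0, "wz": 0, "hand": 22}
    - {"dx": -0.03, "dy": 0, "dz": 0, "wx": 0, "wy": 0, "wz": 0, "hand": 22}
    - {"dx": -0.04, "dy": 0, "dz": 0, "wx": 0, "wy": 0, "wz": 0, "hand": 22}
    - {"dx": -0.05, "dy": 0, "dz": 0, "wx": 0, "wy": 0, "wz": 0, "hand": 22}

```text
clock: 14.55
eef_pos: [0.4804, 0.0393, 0.08]
tool_rot: [0.763, 0.646, 0.0, -0.0]
ft_force: [-1.7, 4.3, 5.2]
grip_width: 0.0264
grasp_force: 60.7
```

Emit:
drive_tool:
  rows:
    - {"dx": -0.01, "dy": 0, "dz": 0, "wx": 0, "wy": 0, "wz": 0, "hand": 22}
    - {"dx": -0.02, "dy": 0, "dz": 0, "wx": 0, "wy": 0, "wz": 0, "hand": 22}
    - {"dx": -0.03, "dy": 0, "dz": 0, "wx": 0, "wy": 0, "wz": 0, "hand": 22}
    - {"dx": -0.04, "dy": 0, "dz": 0, "wx": 0, "wy": 0, "wz": 0, "hand": 22}
    - {"dx": -0.05, "dy": 0, "dz": 0, "wx": 0, "wy": 0, "wz": 0, "hand": 22}

```text
clock: 15.05
eef_pos: [0.4804, 0.039, 0.08]
tool_rot: [0.763, 0.647, 0.002, -0.002]
ft_force: [-0.6, 11.3, 3.1]
grip_width: 0.026
grasp_force: 60.9
```

The carriage is held: 0.3 mm moved for 2.5 mm commanded, at 11 N. The pin has dropped, so I'll ease off the tension, release the knob and rise to look.

Emit:
drive_tool:
  rows:
    - {"dx": 0.03, "dy": 0, "dz": 0, "wx": 0, "wy": 0, "wz": 0, "hand": 22}
    - {"dx": 0.05, "dy": 0, "dz": 0, "wx": 0, "wy": 0, "wz": 0, "hand": 22}
    - {"dx": 0.06, "dy": 0, "dz": 0, "wx": 0, "wy": 0, "wz": 0, "hand": 22}
    - {"dx": 0.06, "dy": 0, "dz": 0, "wx": 0, "wy": 0, "wz": 0, "hand": 22}
    - {"dx": 0.06, "dy": 0, "dz": 0, "wx": 0, "wy": 0, "wz": 0, "hand": 22}

```text
clock: 15.55
eef_pos: [0.4804, 0.0391, 0.08]
tool_rot: [0.763, 0.646, -0.0, 0.001]
ft_force: [-1.1, 1.9, 5.4]
grip_width: 0.0263
grasp_force: 61.2
```

Emit:
drive_tool:
  rows:
    - {"dx": 0, "dy": 0, "dz": 0, "wx": 0, "wy": 0, "wz": 0, "hand": 30}
    - {"dx": 0, "dy": 0, "dz": 0, "wx": 0, "wy": 0, "wz": 0, "hand": 40}
    - {"dx": 0, "dy": 0, "dz": 0, "wx": 0, "wy": 0, "wz": 0, "hand": 44}
    - {"dx": 0, "dy": 0, "dz": -0.5, "wx": 0, "wy": 0, "wz": 0, "hand": 46}
    - {"dx": 0, "dy": 0, "dz": -1.3, "wx": 0, "wy": 0, "wz": 0, "hand": 46}
    - {"dx": 0, "dy": 0, "dz": -2.0, "wx": 0, "wy": 0, "wz": 0, "hand": 46}
    - {"dx": 0.4, "dy": 0, "dz": -2.4, "wx": 0, "wy": 0, "wz": 0, "hand": 46}
    - {"dx": 1.2, "dy": 0, "dz": -2.4, "wx": 0, "wy": 0, "wz": 0, "hand": 46}
    - {"dx": 2.0, "dy": 0, "dz": -2.4, "wx": 0, "wy": 0, "wz": 0, "hand": 46}
    - {"dx": 2.8, "dy": 0, "dz": -2.4, "wx": 0, "wy": 0, "wz": 0, "hand": 46}
    - {"dx": 2.9, "dy": 0, "dz": -2.4, "wx": 0, "wy": 0, "wz": 0, "hand": 46}
    - {"dx": 2.9, "dy": 0, "dz": -2.4, "wx": 0, "wy": 0, "wz": 0, "hand": 46}
    - {"dx": 2.9, "dy": 0, "dz": -2.4, "wx": 0, "wy": 0, "wz": 0, "hand": 46}

```text
clock: 16.85
eef_pos: [0.5039, 0.1818, 0.1994]
tool_rot: [0.763, 0.646, -0.001, 0.0]
ft_force: [-0.1, -0.3, -0.3]
grip_width: 0.0461
grasp_force: 0.0
```

Run:
```python
from h import *
np.set_printoptions(precision=4,suppress=True)
o=bot.get_obs();im=bot.camera('wrist'); s=bot.camera('side'); cv2.imwrite('pics/s8.png',s[:,:,::-1])
print('grip top exp at mid z .100',proj('wrist',[.5045,.1833,.118],o));to([.5045,.1833,.096],80.7)
for n in('wrist','side'):print(n,[(round(x['score'],2),np.round(x['extent'],1)) for x in bot.look_for(n,'long_pin_grip')[:2]])
for z in(.138,.118):print('side',z,proj('side',[.5045,.1833,z]))
f=lambda a,k:cv2.resize(a[:,:,::-1],None,fx=k,fy=k,interpolation=cv2.INTER_CUBIC)
cv2.imwrite('pics/v8.png',np.hstack([f(im[150:360,230:420],2.286),f(s[120:240,245:335],4)]))
```

```text
grip top exp at mid z .100 (np.float64(323.5615643234864), np.float64(257.8764818317554))
move [0.041 0.004 2.074] [-0.005  0.008 -0.057] now [0.504  0.1814 0.1997] F [-0.1  0.   0.2] grip 0.046 16.9
wrist [(0.65, array([320.4, 246.3,  38.5,  48.2]))]
side [(0.63, array([294.5, 177.4,   5.7,  22.2])), (0.25, array([296.5, 217.8,  28.4,  47.4]))]
side 0.138 (np.float64(295.8622248444364), np.float64(155.15286452749598))
side 0.118 (np.float64(296.24194164032275), np.float64(162.8894357949814))
```

View pics/v8.png

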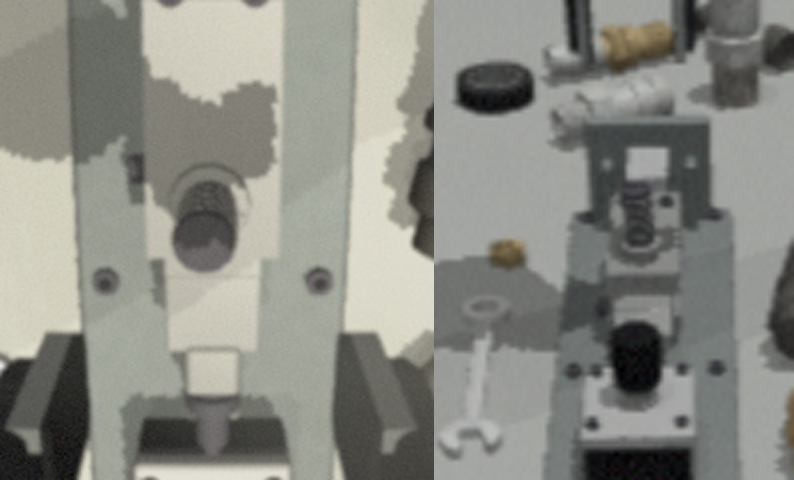

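The pin has dropped: its collar is now just above the ear and its grip top is at (319,256), leaning about 3 mm to one side. I'll grasp it, which also straightens it.

Emit:
drive_tool:
  rows:
    - {"dx": 0.04, "dy": -0.01, "dz": 0.6, "wx": 0, "wy": 0, "wz": 0, "hand": 46}
    - {"dx": 0.04, "dy": -0.01, "dz": 1.2, "wx": 0, "wy": 0, "wz": 0, "hand": 46}
    - {"dx": 0.04, "dy": -0.01, "dz": 1.7, "wx": 0, "wy": 0, "wz": 0, "hand": 46}
    - {"dx": 0.04, "dy": -0.01, "dz": 2.0, "wx": 0, "wy": 0, "wz": 0, "hand": 46}
    - {"dx": 0.04, "dy": -0.01, "dz": 2.0, "wx": 0, "wy": 0, "wz": 0, "hand": 30}
    - {"dx": 0.04, "dy": -0.01, "dz": 2.0, "wx": 0, "wy": 0, "wz": 0, "hand": 24}
    - {"dx": 0.04, "dy": -0.01, "dz": 2.0, "wx": 0, "wy": 0, "wz": 0, "hand": 20}
    - {"dx": 0.04, "dy": -0.01, "dz": 2.0, "wx": 0, "wy": 0, "wz": 0, "hand": 10}
    - {"dx": 0.04, "dy": -0.01, "dz": 2.0, "wx": 0, "wy": 0, "wz": 0, "hand": 10}
    - {"dx": 0.04, "dy": -0.01, "dz": 2.0, "wx": 0, "wy": 0, "wz": 0, "hand": 10}

```text
clock: 18.05
eef_pos: [0.5048, 0.1849, 0.101]
tool_rot: [0.763, 0.646, 0.001, 0.001]
ft_force: [-0.8, -0.0, 4.1]
grip_width: 0.0162
grasp_force: 58.8
```

Emit:
drive_tool:
  rows:
    - {"dx": -0.02, "dy": 0, "dz": 0.02, "wx": 0, "wy": 0, "wz": 0, "hand": 10}
    - {"dx": -0.02, "dy": 0, "dz": 0.04, "wx": 0, "wy": 0, "wz": 0, "hand": 10}
    - {"dx": -0.02, "dy": 0, "dz": 0.06, "wx": 0, "wy": 0, "wz": 0, "hand": 10}
    - {"dx": -0.02, "dy": 0, "dz": 0.06, "wx": 0, "wy": 0, "wz": 0, "hand": 10}

```text
clock: 18.45
eef_pos: [0.5048, 0.1845, 0.0979]
tool_rot: [0.763, 0.646, 0.001, 0.0]
ft_force: [-0.1, 1.4, 5.4]
grip_width: 0.0158
grasp_force: 59.3
```

Emit:
drive_tool:
  rows:
    - {"dx": 0, "dy": 0, "dz": 0.02, "wx": 0, "wy": 0, "wz": 0, "hand": 10}
    - {"dx": 0, "dy": 0, "dz": 0.04, "wx": 0, "wy": 0, "wz": 0, "hand": 10}
    - {"dx": 0, "dy": 0, "dz": 0.06, "wx": 0, "wy": 0, "wz": 0, "hand": 10}
    - {"dx": 0, "dy": 0, "dz": 0.06, "wx": 0, "wy": 0, "wz": 0, "hand": 10}

```text
clock: 18.85
eef_pos: [0.5049, 0.1847, 0.0966]
tool_rot: [0.763, 0.646, 0.002, 0.0]
ft_force: [-3.7, -0.4, 14.8]
grip_width: 0.016
grasp_force: 60.4
```

Emit:
drive_tool:
  rows:
    - {"dx": 0, "dy": -0.01, "dz": -0.01, "wx": 0, "wy": 0, "wz": 0, "hand": 10}
    - {"dx": 0, "dy": -0.02, "dz": -0.01, "wx": 0, "wy": 0, "wz": 0, "hand": 10}
    - {"dx": 0, "dy": -0.02, "dz": 0, "wx": 0, "wy": 0, "wz": 0, "hand": 10}
    - {"dx": 0, "dy": -0.02, "dz": 0.01, "wx": 0, "wy": 0, "wz": 0, "hand": 10}

```text
clock: 19.25
eef_pos: [0.5049, 0.1848, 0.0965]
tool_rot: [0.763, 0.646, 0.003, 0.001]
ft_force: [-3.0, -0.4, 18.8]
grip_width: 0.0159
grasp_force: 60.6
```

Run:
```python
from h import *
o=bot.get_obs();s=bot.camera('side');cv2.imwrite('pics/s9.png',s[:,:,::-1])
r=cv2.cvtColor(cv2.imread('pics/s8.png'),6);g=cv2.cvtColor(s,7)
for z in(.064,.070,.076,.082,.088,.1):print(z,np.round(proj('side',[.5045,.1833,z]),1))
for nm,a in(('s8',r),('now',g)):
    print(nm)
    for y in range(162,200):print(y,' '.join(f'{int(v):3d}' for v in a[y,283:310]))
```

```text
0.064 [297.2 183. ]
0.07 [297.1 180.8]
0.076 [297.  178.6]
0.082 [296.9 176.4]
0.088 [296.8 174.2]
0.1 [296.6 169.7]
s8
162 119  76  67  73  82  90  73  65  64  80 148 167 169 168 167 167 168 166 165 148 104  73  71  69  64  69  70
163 118  74  67  65  64  68  62  63  64  78 142 163 167 166 164 164 163 163 163 155 109  70  69  70  65  68  66
164 124  80  69  60  64  63  63  64  68  74 131 146 149 146 137 134 137 129 127 121  86  61  63  67  63  66  66
165 126  80  65  60  64  63  62  65  68  63  79  86  89  85  87  96 103  98  98  99  74  62  66  67  59  61  66
166 127  82  68  59  65  66  58  65  67  57  57  59  59  67  64  74  87  96  98  96  74  68  70  65  62  66  68
167 131  89  66  62  67  69  66  71  70  70  73  71  74  75  73  67  88 102 106 102  83  76  79  71  62  65  66
168 132  88  66  63  63  67  65  92  80  58  62  69  68  64  57  59  97 122 122 112 105 113 118  93  68  64  68
169 132  90  65  57  62  69  92 110  87  54  50  49  47  50  57  74 106 125 102  69  66  98 123  99  70  66  69
170 134  90  67  59  61  72  98 104  81  58  66  62  71  76  78  66  90 106  82  56 
[... 6835 characters left out ...]
  97  84  93  99 109 117 118
194  73  71  70  61  61  66  83  93 101 123 131 132 134 135 132 134 132 132 134 134 131 113 122 118 110 114 114
195  73  68  59  52  49  60  82 115 130 134 136 137 136 137 136 137 138 136 136 139 133 115 123 116  90  82  88
196  72  69  52  46  51  61  87 118 134 135 136 133 134 136 135 138 140 139 138 142 136 114 124 112  90  78 100
197  73  70  54  45  43  59  82 109 125 126 127 127 125 128 130 146 152 149 146 146 143 111 119 115  88  75  82
198  71  70  57  43  45  61  86 123 135 136 135 136 137 138 139 145 147 145 144 146 144 111 114 110  84  74  80
199  70  70  65  59  62  78  89 127 139 133 131 129 134 136 138 139 144 145 145 145 146 109  83  81  75  76  79
```

Run:
```python
from h import *
b=np.array([.5045,.1840,0]);d=np.array([.163,.987,0])
P=lambda s,z:round(proj('side',b+d*s+[0,0,z])[1],1)
for m in(36,30,26,24):
    m/=1000;print(m,'grip top back/front edge',P(.009,.064+m+.018),P(-.009,.064+m+.018),'collar front top/bot',P(-.013,.064+m-.018),P(-.013,.064+m-.024))
print('ear front edge top/bottom',P(-.022,.064),P(-.022,.05)); to([.5045,.1833,.087])
```

```text
0.036 grip top back/front edge 161.0 164.5 collar front top/bot 178.9 181.1
0.03 grip top back/front edge 163.3 166.8 collar front top/bot 181.1 183.3
0.026 grip top back/front edge 164.8 168.3 collar front top/bot 182.6 184.7
0.024 grip top back/front edge 165.6 169.1 collar front top/bot 183.3 185.5
ear front edge top/bottom 187.3 192.4
move [-0.03  -0.004  0.191]  now [0.5049 0.1847 0.0966] F [-1.6 -1.2 15.8] grip 0.0156 19.3
```

The measured rows match the fully-home prediction: grip top about 166.5, collar about 184 to 186. The force is also rising stiffly. I'll release, rise and verify.

Emit:
drive_tool:
  rows:
    - {"dx": 0, "dy": 0.02, "dz": -0.03, "wx": 0, "wy": 0, "wz": 0, "hand": 10}
    - {"dx": 0, "dy": 0.02, "dz": -0.03, "wx": 0, "wy": 0, "wz": 0, "hand": 24}
    - {"dx": 0, "dy": 0.02, "dz": -0.03, "wx": 0, "wy": 0, "wz": 0, "hand": 40}
    - {"dx": 0, "dy": 0.02, "dz": -0.03, "wx": 0, "wy": 0, "wz": 0, "hand": 46}
    - {"dx": 0, "dy": 0.02, "dz": -0.4, "wx": 0, "wy": 0, "wz": 0, "hand": 46}
    - {"dx": 0, "dy": 0.02, "dz": -1.0, "wx": 0, "wy": 0, "wz": 0, "hand": 46}
    - {"dx": 0, "dy": 0.02, "dz": -1.6, "wx": 0, "wy": 0, "wz": 0, "hand": 46}
    - {"dx": 0, "dy": 0.02, "dz": -2.06, "wx": 0, "wy": 0, "wz": 0, "hand": 46}
    - {"dx": 0, "dy": 0.02, "dz": -2.06, "wx": 0, "wy": 0, "wz": 0, "hand": 46}
    - {"dx": 0, "dy": 0.02, "dz": -2.06, "wx": 0, "wy": 0, "wz": 0, "hand": 46}

```text
clock: 20.3
eef_pos: [0.5039, 0.1838, 0.1959]
tool_rot: [0.763, 0.646, 0.0, 0.0]
ft_force: [-0.7, 0.2, 0.2]
grip_width: 0.0462
grasp_force: 0.0
```

Run:
```python
from h import *
o=bot.get_obs();im=bot.camera('wrist');cv2.imwrite('pics/w10.png',im[:,:,::-1]);s=bot.camera('side');cv2.imwrite('pics/s10.png',s[:,:,::-1])
to([.5045,.1833,.13])
for z in(.106,.112,.118):print('wrist top exp',z,np.round(proj('wrist',[.5045,.1838,z],o),1),'collar',np.round(proj('wrist',[.5045,.1838,z-.036],o),1))
for t in('long_pin_grip','long_pin'):print(t,[(round(x['score'],2),np.round(x['extent'],1)) for x in bot.look_for('wrist',t)[:2]])
d=bot.outline_of('wrist','long_pin')
if d:
    m=d[0]['region'];ys=np.where(m.any(1))[0]
    for y in ys[::3]:x=np.where(m[y])[0];print(y,x.min(),x.max())
g=cv2.cvtColor(s,7)
for y in range(162,189):print(y,' '.join(f'{int(v):3d}' for v in g[y,287:308]))
```

```text
move [0.005 0.034 1.292]  now [0.503  0.1834 0.1946] F [-0.3 -0.8 -0.2] grip 0.0462 20.4
wrist top exp 0.106 [323.7 255.7] collar [323.5 239.6]
wrist top exp 0.112 [323.8 258.9] collar [323.5 242. ]
wrist top exp 0.118 [323.8 262.2] collar [323.6 244.5]
long_pin_grip [(0.59, array([325.6, 248.6,  33.9,  49.1]))]
long_pin [(0.55, array([322.4, 249.9,  32.9,  45.5]))]
224 320 327
227 314 334
230 310 336
233 308 338
236 307 339
239 307 340
242 307 340
245 307 339
248 308 339
251 310 338
254 310 336
257 310 337
260 310 336
263 310 335
266 312 334
269 315 330
162  81  88  74  66  67  82 145 166 167 168 168 167 168 167 167 147 105  70  68  70  63
163  67  68  58  65  64  77 144 164 166 166 164 164 165 163 163 154 108  71  67  69  63
164  63  63  61  64  68  77 133 150 150 147 137 137 137 128 127 122  87  63  69  68  60
165  62  67  62  62  69  68  93 107 109 107 104 103 105  97 101 100  73  63  66  65  58
166  62  65  62  64  67  69  93 100  96  96  95  94  96  96 101  98  75  62  69  68  60
167  65  68  67  70  75  73  88  79  71  61  65  66  80  98 102 103  82  77  76  72  59
168  64  63
[... 1136 characters left out ...]
 118 104  92  90  88  89  75  56  58  64  58  67  61  69 114 115 100 100 120 108 109
182 119 110 101  90  86  88  91  75  62  51  51  57  70  85 117 114 124 131 133 114 112
183 119 126 130 111  95  87 108 103 101  85  78  88 116 122 115 108 125 136 134 117 117
184 118 129 134 130 112  86  79  89 104 106 110 112 104  91  91 112 131 135 135 121 115
185 102 124 134 136 132 106  89  84  84  81  87  91  90  94 102 123 134 137 134 117 111
186  91 122 134 136 137 133 130 123 103  95  94 106 115 128 132 135 137 136 134 117 111
187  94 122 134 135 134 132 132 131 127 129 128 129 131 133 133 133 133 133 132 118 116
188  94 111 118 119 113 111 111 108 107 110 110 110 110 108 111 108 109 112 102 104 112
```

The pin is upright, with collar and grip-top columns both near 323. I'll check that it's seated with a gentle press on top using closed fingertips; first contact should be at TCP z of about 0.117.

Emit:
drive_tool:
  rows:
    - {"dx": 0, "dy": 0.02, "dz": 0.2, "wx": 0, "wy": 0, "wz": 0, "hand": 10}
    - {"dx": 0, "dy": 0.02, "dz": 0.4, "wx": 0, "wy": 0, "wz": 0, "hand": 0}
    - {"dx": 0, "dy": 0.02, "dz": 0.7, "wx": 0, "wy": 0, "wz": 0, "hand": 0}
    - {"dx": 0, "dy": 0.02, "dz": 0.9, "wx": 0, "wy": 0, "wz": 0, "hand": 0}
    - {"dx": 0, "dy": 0.02, "dz": 1.1, "wx": 0, "wy": 0, "wz": 0, "hand": 0}
    - {"dx": 0, "dy": 0.02, "dz": 1.25, "wx": 0, "wy": 0, "wz": 0, "hand": 0}
    - {"dx": 0, "dy": 0.02, "dz": 1.35, "wx": 0, "wy": 0, "wz": 0, "hand": 0}
    - {"dx": 0, "dy": 0.02, "dz": 1.42, "wx": 0, "wy": 0, "wz": 0, "hand": 0}
    - {"dx": 0, "dy": 0.02, "dz": 1.48, "wx": 0, "wy": 0, "wz": 0, "hand": 0}
    - {"dx": 0, "dy": 0.02, "dz": 1.48, "wx": 0, "wy": 0, "wz": 0, "hand": 0}

```text
clock: 21.55
eef_pos: [0.5049, 0.1836, 0.1222]
tool_rot: [0.763, 0.646, -0.0, -0.0]
ft_force: [0.6, -0.3, -0.4]
grip_width: -0.0002
grasp_force: 0.0
```

No contact at 0.122, so the pin is below the on-plunger height. I'll lower further.

Emit:
drive_tool:
  rows:
    - {"dx": 0, "dy": 0, "dz": 0.03, "wx": 0, "wy": 0, "wz": 0, "hand": 0}
    - {"dx": 0, "dy": 0, "dz": 0.06, "wx": 0, "wy": 0, "wz": 0, "hand": 0}
    - {"dx": 0, "dy": 0, "dz": 0.09, "wx": 0, "wy": 0, "wz": 0, "hand": 0}
    - {"dx": 0, "dy": 0, "dz": 0.11, "wx": 0, "wy": 0, "wz": 0, "hand": 0}
    - {"dx": 0, "dy": 0, "dz": 0.11, "wx": 0, "wy": 0, "wz": 0, "hand": 0}

```text
clock: 22.05
eef_pos: [0.5051, 0.1838, 0.1172]
tool_rot: [0.763, 0.646, 0.0, 0.0]
ft_force: [-0.3, 0.4, 2.1]
grip_width: -0.0003
grasp_force: 1.2
```

Contact is at 0.117, exactly home height. I'll press about 2 mm more to confirm it's firm.

Emit:
drive_tool:
  rows:
    - {"dx": 0, "dy": 0, "dz": 0.01, "wx": 0, "wy": 0, "wz": 0, "hand": 0}
    - {"dx": 0, "dy": 0, "dz": 0.02, "wx": 0, "wy": 0, "wz": 0, "hand": 0}
    - {"dx": 0, "dy": 0, "dz": 0.03, "wx": 0, "wy": 0, "wz": 0, "hand": 0}
    - {"dx": 0, "dy": 0, "dz": 0.03, "wx": 0, "wy": 0, "wz": 0, "hand": 0}

```text
clock: 22.45
eef_pos: [0.5055, 0.184, 0.117]
tool_rot: [0.763, 0.646, 0.001, 0.0]
ft_force: [-1.9, -0.4, 8.7]
grip_width: 0.0
grasp_force: 4.8
```

Emit:
drive_tool:
  rows:
    - {"dx": 0, "dy": 0, "dz": 0.02, "wx": 0, "wy": 0, "wz": 0, "hand": 0}
    - {"dx": 0, "dy": 0, "dz": 0.03, "wx": 0, "wy": 0, "wz": 0, "hand": 0}
    - {"dx": 0, "dy": 0, "dz": 0.03, "wx": 0, "wy": 0, "wz": 0, "hand": 0}

```text
clock: 22.75
eef_pos: [0.5056, 0.1841, 0.117]
tool_rot: [0.763, 0.646, 0.002, 0.0]
ft_force: [-4.5, -0.6, 17.5]
grip_width: 0.0002
grasp_force: 8.7
```

It's firm at 17.5 N with no movement, so the pin is home. I'll retreat upward.

Emit:
drive_tool:
  rows:
    - {"dx": 0, "dy": 0, "dz": -0.1, "wx": 0, "wy": 0, "wz": 0, "hand": 0}
    - {"dx": 0, "dy": 0, "dz": -0.6, "wx": 0, "wy": 0, "wz": 0, "hand": 0}
    - {"dx": 0, "dy": 0, "dz": -1.2, "wx": 0, "wy": 0, "wz": 0, "hand": 0}
    - {"dx": 0, "dy": 0, "dz": -1.6, "wx": 0, "wy": 0, "wz": 0, "hand": 0}
    - {"dx": 0, "dy": 0, "dz": -1.6, "wx": 0, "wy": 0, "wz": 0, "hand": 0}
    - {"dx": 0, "dy": 0, "dz": -1.6, "wx": 0, "wy": 0, "wz": 0, "hand": 0}

```text
clock: 23.35
eef_pos: [0.5049, 0.1836, 0.1935]
tool_rot: [0.763, 0.646, 0.0, 0.0]
ft_force: [-0.5, -1.4, -1.2]
grip_width: 0.0002
grasp_force: 0.0
```

Run:
```python
from h import *
s=bot.camera('side');g=cv2.cvtColor(s,7).astype(int);r=cv2.cvtColor(cv2.imread('pics/s10.png'),6).astype(int)
print(abs(g-r)[160:190,285:310].mean(), bot.get_obs()['ft_force'], bot.get_obs()['eef_pos'])
print(bot.job_done())
```

```text
2.5533333333333332 [ 0.00148684  0.32528037 -0.00355519] [0.50428212 0.18339386 0.19261973]
the job is handed in; nothing more can be done
None
```

The tester is coupled and the job is handed in at about 23 s: the long pin dropped into the eye as I drew the carriage back, and it is now pressed home, with the collar measuring flat on the upper ear and no movement under a 17.5 N check press. The highest force I read was about 19 N, and I did not touch the short pin or the other parts.

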